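Pile the soldering boards and hold the dryer lid at its mark

TASK

Get the soldering boards ready for drying: set the two loose boards down squarely on the board that lies on the steel plate, making one flush three-high pile, without dropping them or shifting the bottom board. Then lift the drying box's sprung lid by its bar handle until the lid is in line with the steel marker arm at its side, and finish while still holding it there steadily, because it springs shut if let go and I want to load the pile. Leave the marker arm and everything else on the bench where they are.

Things in the scene. Friction and masses are not known exactly. Their poses are not given: they have to be found in the camera images.
- base_board_mid (a point): centre (half-way up) of the bottom soldering board: a white ceramic board with a grid of small holes, 55 x 85 x 15 mm (its x, y, z), loose, about 75 g, lying flat on a steel plate 130 x 140 mm and 3 mm thick that is fixed on the bench. The pile goes on this board; it stays where it is.
- board_a_mid (a point): centre (half-way up) of a loose soldering board, just like the bottom one (55 mm along its x, 85 mm along its y, 15 mm thick, 50 to 105 g), lying flat on the bench, right of the steel plate. The two loose boards are alike and may be piled in either order and either way round.
- board_b_mid (a point): centre (half-way up) of the other loose soldering board, same size and axes, also on the bench right of the steel plate.
- lid (a joint): angle of the drying box's lid: 0 is shut (level), grows as it is lifted, 1.2 rad at most. The box is a white open-topped housing, 200 mm deep (its x), 220 mm wide (y), 115 mm high, fixed on the bench to the left, its front more or less towards the robot. The lid is a flat aluminium plate 200 x 220 x 12 mm hinged along the box's far top edge. A spring and its weight shut it: roughly 4 N upward at the handle starts it, roughly 6 to 12 N keeps it up at the mark.
- lid_handle (a point): middle of the lid's bar handle: a round steel bar 12 mm thick and 110 mm long, parallel to the hinge (along this point's y), standing on two posts 100 mm apart, its axis 40 mm above the lid's upper face (34 mm of free height under it) and 15 mm in from the lid's front edge. The point's axes turn with the lid: x along the lid towards the hinge, z out of its upper face.
- lid_hinge (a point): middle of the hinge axis, which runs along this point's y; it lies at half the lid's thickness, 121 mm above the bench. The handle point is at (-185, 0, +46) mm from it in the lid's axes; at lid angle a, the handle is 185 cos a - 46 sin a mm in front of the hinge and 185 sin a + 46 cos a mm above it.
- mark_arm (a joint): angle at which the marker arm stands, measured just as the lid's: when the lid's angle equals it, lid and arm are in line. It differs from job to job (0.40 to 0.75 rad) and the arm stays where friction keeps it.
- mark_tip (a point): free end of the marker arm: a thin straight steel arm, 205 mm long, 10 mm thick, 6 mm wide, pivoted on the lid's hinge axis just beyond the lid's left (+y) edge, 128 mm from the middle of the lid, with a small dark round knob at the free end. Its x axis points along the arm towards the pivot. At rest it stands up at the angle to which the lid must be lifted.
- hammer: a ball-peen hammer, 220 mm long, lying at the far side of the bench behind the steel plate; not part of the job, leave it in place (origin at its underside)
- tin: a low round aluminium tin, 52 mm across, 25 mm high, on the robot's side of the steel plate; not part of the job, leave it in place (origin at its underside)
- doming_block: a 45 mm brass cube with a round dimple, at the right-hand side; not part of the job, leave it in place (origin at its underside)
- jar: an amber glass jar, 50 mm across, 65 mm high, in front and to the left of the drying box; not part of the job, leave it in place (origin at its underside)
- pumice_block: a cork-brown block 50 x 35 x 30 mm, on the robot's side, between plate and drying box; not part of the job, leave it in place (origin at its underside)
Mind the look-alikes: they are no part of the job. Leave any green look-alike of the part that bears board_b_mid alone.

How it is judged:
On the way, in this order (a step that is already met when the one before it is completed fails the run):
1. one loose board lies squarely on the bottom board, let go (((horizontal distance between board_a_mid and base_board_mid below 0.007 m and angle between the x axis of board_a_mid and the x axis of base_board_mid, either way round below 0.1 rad and angle between board_a_mid's own z axis and vertical below 0.06 rad and z of board_a_mid in the frame of base_board_mid between 0.012 and 0.033 m and contact force between the fingers and board_a below 0.05 N and linear speed of board_a below 0.02 m/s) or (horizontal distance between board_b_mid and base_board_mid below 0.007 m and angle between the x axis of board_b_mid and the x axis of base_board_mid, either way round below 0.1 rad and angle between board_b_mid's own z axis and vertical below 0.06 rad and z of board_b_mid in the frame of base_board_mid between 0.012 and 0.033 m and contact force between the fingers and board_b below 0.05 N and linear speed of board_b below 0.02 m/s))), for 0.2 s.
2. both loose boards lie squarely on the bottom board as one pile, let go (horizontal distance between each of board_a_mid, board_b_mid and base_board_mid below 0.007 m and angle between the x axis of each of board_a_mid, board_b_mid and the x axis of base_board_mid, either way round below 0.1 rad and angle between each of board_a_mid, board_b_mid's own z axis and vertical below 0.06 rad and z of board_a_mid in the frame of base_board_mid between 0.012 and 0.033 m and contact force between the fingers and board_a below 0.05 N and linear speed of each of board_a, board_b below 0.02 m/s and z of board_b_mid in the frame of base_board_mid between 0.012 and 0.033 m and contact force between the fingers and board_b below 0.05 N), for 0.2 s.
3. the lid is held in the gripper in line with the marker arm (angle between the x axis of lid_handle and the x axis of mark_tip, either way round below 0.07 rad and contact force between the fingers and lid above 1.5 N), for 0.5 s.
At the end, for the whole second after the job is handed in: Both loose boards lie flat on the bottom board, centres within 7 mm and edges within 0.10 rad of the bottom board's, untouched; the gripper holds the lid (more than 1.5 N between fingers and lid) within 0.07 rad of the marker arm's angle, at rest (under 0.1 rad/s) (all of step 2 and all of step 3 and velocity of joint lid between -0.1 and 0.1 rad/s); the arm keeps its last pose, push and grip.
It fails at once if the bottom board is shifted (more than 15 mm) (distance of base_board_mid from where it was at the start of the episode above 0.015 m).
It fails at once if the marker arm is moved (its tip by more than 15 mm) (distance of mark_tip from where it was at the start of the episode above 0.015 m).
It fails at once if a board is dropped (faster than 0.45 m/s out of the fingers: a fall of over 10 mm) ((contact force between the fingers and board_a below 0.05 N and linear speed of board_a above 0.45 m/s) or (contact force between the fingers and board_b below 0.05 N and linear speed of board_b above 0.45 m/s)).
It fails at once if a bystander is disturbed (moved more than 30 mm) (distance of any of hammer, tin, doming_block, jar, pumice_block from where it was at the start of the episode above 0.03 m).
It also fails if it takes over 59 s, if anything falls off the work surface, if the arm or the gripper's body presses on something with over 40 N, if the wrist force passes 120 N, or if a joint passes its speed limit or range.

ROBOT

A 6-joint arm with a two-finger parallel gripper is mounted at the origin on the work surface. World frame = base frame: x ahead of the robot, y to its left, z up, the work surface at z = 0. Lengths are in m, angles in rad, forces in N, time in s.
With the tool pointing down it reaches from about 0.375 to 0.975 m from the base axis. Payload 3.8 kg.
Tool frame: the origin (TCP) lies on the centre line of the jaws, within the pads' length; the fingertips stand 8 mm ahead of it and the grasp point (between the pads) lies 11 mm behind it (ctrl.tip_reach is the z of the fingertips in the tool frame, in m); z points along the fingers, y is the line along which they close (so a half turn about z gives the same grasp; the last joint's range is limited). The gripper opens to 85 mm and grips with 20 to 120 N. Pads are 22 mm wide; open, the fingers measure 114 mm over their backs; the gripper's body (76 mm by 85 mm) begins 54 mm behind the grasp point. The pads swing forward as they close: fully open they stand 13 mm farther back than shut.
Start: joints at [1.188, 0.264, 1.604, -0, 1.274, -0.037], TCP at [0.229, 0.635, 0.219] pointing down, gripper open.
Joint ranges: [-2.63, 2.63], [-0.94, 2.18], [0.31, 2.57], [-1.31, 4.45], [0, 2.66], [-2.55, 2.55]. Speed limits (rad/s): [2.57, 2.57, 3.14, 3.14, 3.14, 3.14].

INTERFACE

Orientations are given as a unit quaternion [x, y, z, w].
In Python, from cell import ctrl gives the robot as it stands.
- The arm moves only by the tool play_rows, never from a script. Its argument "increments" is a list of rows, each an object with "delta_pos": the shift along the tool's x, y, z normalised to -1 to 1, where 1 is 80 mm, a list of three; "twist": the turn about the tool's z normalised to -1 to 1, where 1 is 45 degrees; "hand": the closure, from 0 (fully open) to 1 (shut). A call has 1 to 5 rows; each row is the pose to reach, as a shift and turn from the pose commanded when the call began, along the tool's axes at that moment; what a row does not reach only later rows make up. A row lasts 1/12 s, in which the tool goes at most 41.7 mm and 7.16 degrees, less where a joint would pass 70% of its speed; a pose out of reach is approached as far as the arm can. A call with a number of a shift or a turn outside -1 to 1 is refused whole. A call with a gripper value outside its range is refused whole. The fingers move at their own pace and stop on an object; the grip force is fixed at half the most. Time passes only in rows, so rows that repeat a pose let the fingers close. It gives the time, the measured TCP pose, the force, the opening and the grip force at its end, in the units of the state.
- ctrl.get_obs(): the state, without advancing time (a new reading comes with each control period).
- ctrl.capture(name): name is "scene" or "top" or "wrist"; returns (picture, depth): 384x512x3 uint8, blue, green, red; 384x512 float32, m along the optical axis (not along the pixel's ray), 0 where there is no reading.
- ctrl.calibration(name): a dict with "fx", "fy", "cx", "cy" (pixels), "dist_coeffs" ([k1, k2, p1, p2, k3] as OpenCV has them; the pictures are not rectified), "rvec" (rotation vector, rad) and "tvec" (3), from world to camera coordinates, as OpenCV has them; the wrist camera has in their place "mount" (4x4, takes a point from camera to tool coordinates, whose origin is the TCP and whose axes are the flange's). Camera axes: x right, y down, z forward; pixel columns grow to the right and rows downward; lengths in m; the calibration is good to about 2 mm. A picture is of the moment at which its call begins: read the wrist's pose just before it. calibration takes no time and is no camera call.
- ctrl.hand_in(): hands the job in; it is judged then, once.
Trained networks look in the newest picture that a camera, given by its name, has taken for a name from the list of things; names that differ only in an ending like _2 or _b are one class to them, and where a whole thing is asked for, a point or a joint stands for the part that bears it (a point fixed in the world has none). Each returns a list of dicts, best first, with "score" (0 to 1); they miss things now and then, are a little off and sometimes report something else, mostly with a low value. They report only what shows in the picture. A call takes as long as a camera call. They do not tell look-alikes from the thing itself.
- ctrl.regions_of(camera, name): "pixels" (384x512 bool, what is visible of it) and "extent" ([centre column, centre row, width, height] in pixels, round what is visible of it).
The state is a dict: "time_s": time; "joints": joint angles; "joint_velocities": joint speeds; "tau": joint torques, N m; "position": TCP position; "ee_rot": TCP orientation; "wrist_force": force on the tool from outside, world axes, zero at the start; "wrist_torque": the same for the moment, N m; "grip_width": finger opening in m; "finger_force": force on a finger pad.
Only numpy, scipy, OpenCV 4.12 (cv2) and the standard library are available. Lean on these libraries where they do the work, as an engineer would, in place of code of your own. Each camera call takes 0.05 s, during which the arm holds its last target. There are 200 camera calls.

## Working session

There is one attempt and no reset: what is moved stays moved. The work goes in short steps, Python scripts to look and compute and a tool call to move; the robot and the scene stay as the last step left them, time stands still between calls to the robot, and variables do not carry over. Pictures are saved under pics/ and viewed, at most 10 in all, crops included, and the job is handed in when it is done.

Besides the shell and the picture viewer there is one more tool, called as name(argument=value, ...) on one line, values as JSON. play_rows: Moves the arm, as the interface text tells. Scaled input: -1 to 1 covers 80 mm each way for a shift and 45 degrees each way for a turn. Its arguments: {"type":"object","properties":{"increments":{"type":"array"}},"required":["increments"]}

```bash
ls; mkdir -p pics
cat > h.py <<'E'
import numpy as np, cv2
from scipy.spatial.transform import Rotation as R
from cell import ctrl
def pts(cam, depth, mask, obs=None):
    c=ctrl.calibration(cam); K=np.array([[c['fx'],0,c['cx']],[0,c['fy'],c['cy']],[0,0,1.]])
    m=mask&(depth>0); v,u=np.nonzero(m)
    n=cv2.undistortPoints(np.c_[u,v].astype(float)[:,None],K,np.array(c['dist_coeffs'],float))[:,0]
    d=depth[v,u][:,None]; p=np.c_[n*d,d]
    if 'rvec' in c:
        Rm=cv2.Rodrigues(np.array(c['rvec'],float))[0]; return (p-np.ravel(c['tvec']))@Rm
    M=np.array(c['mount']); p=p@M[:3,:3].T+M[:3,3]
    return R.from_quat(obs['ee_rot']).apply(p)+obs['position']
E
python3 - <<'E'
from h import *
o=ctrl.get_obs(); print({k:np.round(v,3) for k,v in o.items()})
for c in ['scene','top']:
    im,d=ctrl.capture(c); cv2.imwrite(f'pics/{c}0.png',im); np.save(c+'d.npy',d)
    for n in ['base_board_mid','board_a_mid','lid_handle','lid','mark_arm','mark_tip','hammer','tin','doming_block','jar','pumice_block']:
        for r in ctrl.regions_of(c,n)[:4]:
            p=pts(c,d,r['pixels'])
            print(c,n,round(r['score'],2),np.round(r['extent']), np.round(np.median(p,0),3) if len(p) else '', r['pixels'].sum())
E
```

```text
pics
{'time_s': np.float64(0.0), 'joints': array([ 1.188,  0.265,  1.605, -0.   ,  1.274, -0.037]), 'joint_velocities': array([ 0.001, -0.   , -0.001, -0.   ,  0.   , -0.   ]), 'tau': array([ 0.0000e+00, -5.1512e+01, -3.6732e+01,  0.0000e+00,  1.3000e-02,
       -0.0000e+00]), 'position': array([0.229, 0.634, 0.218]), 'ee_rot': array([ 0.172,  0.985, -0.001, -0.   ]), 'wrist_force': array([ 0.143, -0.203,  0.278]), 'wrist_torque': array([ 0.012,  0.067, -0.026]), 'finger_force': np.float64(0.0), 'grip_width': np.float64(0.085)}
scene base_board_mid 0.87 [261. 227.  30.  24.] [ 0.571 -0.113  0.019] 474
scene board_a_mid 0.79 [211. 265.  34.  31.] [ 0.597 -0.299  0.015] 555
scene board_a_mid 0.74 [153. 262.  25.  26.] [ 0.525 -0.439  0.044] 412
scene board_a_mid 0.22 [397. 163.  29.  70.] [0.641 0.303 0.157] 286
scene lid_handle 0.94 [353. 180.  94.  75.] [0.601 0.178 0.128] 4185
scene lid 0.74 [355. 176.  97.  73.] [0.6   0.18  0.128] 4340
scene lid 0.42 [210. 263.  37.  31.] [ 0.595 -0.298  0.015] 559
scene mark_arm 0.61 [395. 162.  27.  72.] [0.632 0.306 0.152] 352
scene mark_tip 0.
[... 927 characters left out ...]
 [141. 157.  24.  49.] [0.651 0.303 0.164] 113
top mark_tip 0.43 [138. 162.  28.  48.] [0.619 0.308 0.176] 155
top hammer 0.94 [251. 154.  56.  22.] [ 0.702 -0.055  0.025] 419
top hammer 0.71 [259. 227.  13.  10.] [ 0.418 -0.114  0.025] 132
top tin 0.65 [260. 226.  15.  13.] [ 0.418 -0.114  0.025] 122
top doming_block 0.72 [345. 201.  16.  10.] [ 0.513 -0.437  0.044] 151
top doming_block 0.19 [250. 153.  55.  24.] [ 0.703 -0.046  0.025] 446
top jar 0.7 [136. 233.  13.  15.] [0.387 0.34  0.064] 182
top jar 0.31 [228. 227.   6.  12.] [0.415 0.002 0.031] 116
top pumice_block 0.54 [228. 228.   8.  10.] [0.413 0.002 0.031] 130
top pumice_block 0.49 [259. 186.  22.  16.] [ 0.569 -0.113  0.018] 336
```

```bash
python3 -c "
import cv2
a=cv2.imread('pics/scene0.png')[110:300,130:430]
cv2.imwrite('pics/s1.png',cv2.resize(a,None,fx=2.6,fy=2.6,interpolation=cv2.INTER_CUBIC))
a=cv2.imread('pics/top0.png')[120:250,110:370]
cv2.imwrite('pics/t1.png',cv2.resize(a,None,fx=3,fy=3,interpolation=cv2.INTER_CUBIC))"
```

```text
(no output)
```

View pics/s1.png

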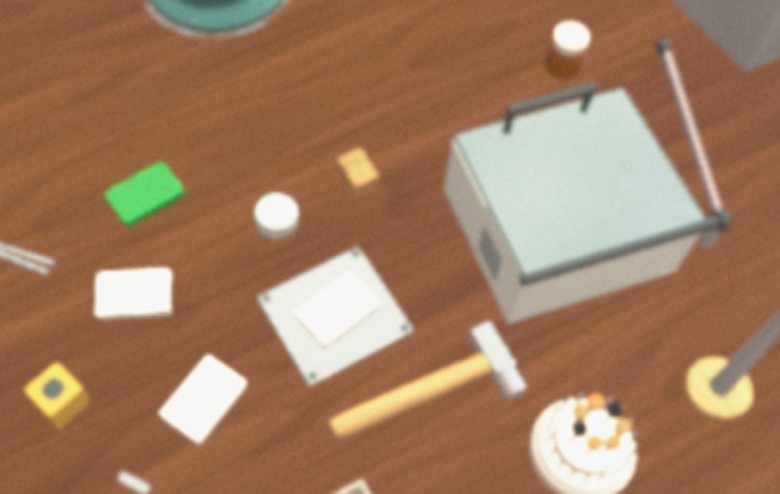

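View pics/t1.png

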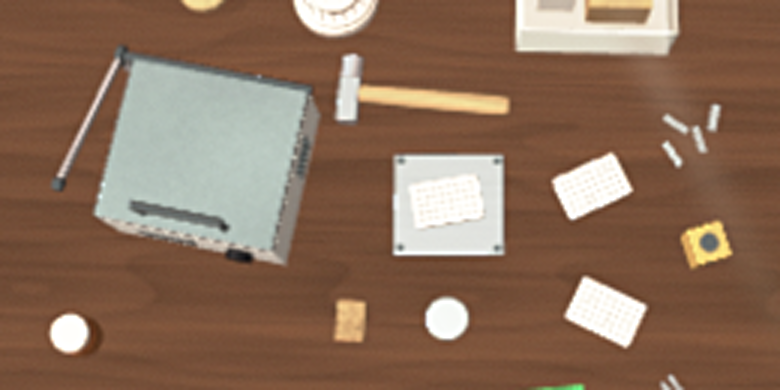

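```bash
cat >> h.py <<'E'
def board(cam,im,d,xy,z,obs=None,rad=0.07):
    """fit a white board whose top is near z, centre near xy -> centre, yaw of its x (short) axis, dims"""
    P=pts(cam,d,np.ones(d.shape,bool),obs); f=np.full((*d.shape,3),9.); f[d>0]=P
    hsv=cv2.cvtColor(im,cv2.COLOR_BGR2HSV)
    m=(abs(f[...,2]-z)<.007)&(np.hypot(f[...,0]-xy[0],f[...,1]-xy[1])<rad)&(hsv[...,1]<70)&(hsv[...,2]>150)
    k,l,s,_=cv2.connectedComponentsWithStats(m.astype(np.uint8))
    if k<2: return None
    b=l==1+np.argmax(s[1:,4]); q=f[b]
    (cx,cy),(w,h),a=cv2.minAreaRect((q[:,:2]*1000).astype(np.float32))
    if w>h: a+=90; w,h=h,w
    a=(a+90)%180-90
    return np.round([cx,cy,np.median(q[:,2])*1000,a,w,h,b.sum()],1)
def show(o=None):
    o=o or ctrl.get_obs(); Rm=R.from_quat(o['ee_rot']).as_matrix()
    print('t',round(float(o['time_s']),2),'pos',np.round(o['position'],4),'tool x',np.round(Rm[:,0],3),'y yaw',round(float(np.degrees(np.arctan2(Rm[1,1],Rm[0,1]))),2),'z',np.round(Rm[:,2],3),'w',round(float(o['grip_width']),4),'F',np.round(o['wrist_force'],1),'ff',o['finger_force'],'j6',o['joints'][5])
    return Rm,o
def go(p,yaw=None):
    """normalised tool shift to world p; twist turns so tool y has world yaw (deg, mod 180)"""
    Rm,o=show(); d=Rm.T@(np.array(p)-o['position'])/.08; print('delta',np.round(d,3))
    if yaw is not None:
        y=np.degrees(np.arctan2(Rm[1,1],Rm[0,1])); t=(y-yaw+90)%180-90  # tool z is down: positive twist lowers yaw
        print('twist',round(t/45,3))
E
python3 - <<'E'
from h import *
print(ctrl.tip_reach, ctrl.calibration('wrist'))
show()
for c in ['scene','top']:
    im=cv2.imread(f'pics/{c}0.png'); d=np.load(c+'d.npy')
    for xy,z in [((.57,-.112),.018),((.594,-.298),.015),((.433,-.313),.015)]: 
        for zz in (.015,.018): print(c,board(c,im,d,xy,zz))
E
```

```text
0.008 {'fx': 309.02403478524593, 'fy': 309.02403478524593, 'cx': 259.0166614505099, 'cy': 194.219229420953, 'dist_coeffs': array([0.02753371, 0.        , 0.        , 0.        , 0.        ]), 'mount': array([[-4.93298785e-04, -9.46172965e-01, -3.23661054e-01,
         8.39971073e-02],
       [ 9.99999682e-01, -2.63992266e-04, -7.52380555e-04,
        -6.96753688e-04],
       [ 6.26438126e-04, -3.23661322e-01,  9.46172794e-01,
        -1.54365497e-01],
       [ 0.00000000e+00,  0.00000000e+00,  0.00000000e+00,
         1.00000000e+00]])}
t 1.2 pos [0.2288 0.635  0.2189] tool x [-0.941  0.339 -0.   ] y yaw 70.19 z [ 0.  0. -1.] w 0.0854 F [0.3 0.4 0.4] ff 0.0 j6 -0.036858399185284024
scene [ 565.7 -113.3   18.3    9.    64.4   88.5  467. ]
scene [ 569.4 -111.    18.6   11.4   56.7   85.9  471. ]
scene [ 592.6 -297.2   15.6   25.4   56.6   84.9  540. ]
scene [ 592.6 -297.2   15.6   25.4   56.6   84.9  529. ]
scene [ 432.2 -314.1   15.3  -24.8   57.    85.5  460. ]
scene [ 432.5 -313.9   15.4  -25.1   56.8   85.   436. ]
top [ 568.5 -113.5   17.6    9.1   58.7   84.4  274. ]
top [ 569.2 -112.    18.5   10.7   56.3   80.4  299. ]
top [ 593.6 -296.7   15.    25.6   55.8   85.6  307. ]
top [ 593.6 -296.7   15.5   25.6   55.8   85.6  293. ]
top [ 431.4 -313.9   15.2  -24.5   56.2   86.   331. ]
top [ 431.2 -313.8   15.7  -24.5   55.8   86.   309. ]
```

play_rows(increments=[{"delta_pos":[0,0,-0.5],"twist":0,"hand":0},{"delta_pos":[0,0,-1],"twist":0,"hand":0}])

```text
time_s: 1.37
position: [0.2278, 0.6326, 0.295]
ee_rot: [0.172, 0.985, -0.005, -0.001]
wrist_force: [0.3, 1.1, 0.6]
grip_width: 0.0853
finger_force: 0.0
```

play_rows(increments=[{"delta_pos":[-0.275,-0.314,0],"twist":0,"hand":0},{"delta_pos":[-0.55,-0.628,0],"twist":0,"hand":0},{"delta_pos":[-0.822,-0.943,0],"twist":0,"hand":0}])

```text
time_s: 1.62
position: [0.2655, 0.5416, 0.3003]
ee_rot: [0.171, 0.985, 0.001, 0.001]
wrist_force: [-0.1, 0.4, -0.1]
grip_width: 0.0856
finger_force: 0.0
```

play_rows(increments=[{"delta_pos":[-0.275,-0.314,0],"twist":0,"hand":0},{"delta_pos":[-0.55,-0.628,0],"twist":0,"hand":0},{"delta_pos":[-0.822,-0.943,0],"twist":0,"hand":0}])

```text
time_s: 1.87
position: [0.3016, 0.447, 0.299]
ee_rot: [0.172, 0.985, 0.0, 0.0]
wrist_force: [0.5, 0.0, -0.5]
grip_width: 0.0853
finger_force: 0.0
```

play_rows(increments=[{"delta_pos":[-0.275,-0.314,0],"twist":0,"hand":0},{"delta_pos":[-0.55,-0.628,0],"twist":0,"hand":0},{"delta_pos":[-0.822,-0.943,0],"twist":0,"hand":0}])

```text
time_s: 2.12
position: [0.338, 0.3537, 0.2991]
ee_rot: [0.172, 0.985, 0.0, 0.0]
wrist_force: [0.6, 0.2, -0.3]
grip_width: 0.0857
finger_force: 0.0
```

play_rows(increments=[{"delta_pos":[-0.275,-0.314,0],"twist":0,"hand":0},{"delta_pos":[-0.55,-0.628,0],"twist":0,"hand":0},{"delta_pos":[-0.822,-0.943,0],"twist":0,"hand":0}])

```text
time_s: 2.37
position: [0.3742, 0.2604, 0.2992]
ee_rot: [0.172, 0.985, 0.0, 0.0]
wrist_force: [0.2, 0.6, 0.6]
grip_width: 0.0851
finger_force: 0.0
```

play_rows(increments=[{"delta_pos":[-0.275,-0.314,0],"twist":0,"hand":0},{"delta_pos":[-0.55,-0.628,0],"twist":0,"hand":0},{"delta_pos":[-0.822,-0.943,0],"twist":0,"hand":0}])

```text
time_s: 2.62
position: [0.4105, 0.1672, 0.2992]
ee_rot: [0.172, 0.985, 0.0, 0.0]
wrist_force: [0.5, -0.1, 0.0]
grip_width: 0.0855
finger_force: 0.0
```

play_rows(increments=[{"delta_pos":[-0.275,-0.314,0],"twist":0,"hand":0},{"delta_pos":[-0.55,-0.628,0],"twist":0,"hand":0},{"delta_pos":[-0.822,-0.943,0],"twist":0,"hand":0}])

```text
time_s: 2.87
position: [0.4469, 0.0738, 0.2993]
ee_rot: [0.172, 0.985, 0.0, 0.001]
wrist_force: [0.9, 0.7, -0.2]
grip_width: 0.0855
finger_force: 0.0
```

play_rows(increments=[{"delta_pos":[-0.275,-0.314,0],"twist":0,"hand":0},{"delta_pos":[-0.55,-0.628,0],"twist":0,"hand":0},{"delta_pos":[-0.822,-0.943,0],"twist":0,"hand":0}])

```text
time_s: 3.12
position: [0.4832, -0.0195, 0.2992]
ee_rot: [0.172, 0.985, 0.0, 0.0]
wrist_force: [1.1, -0.2, -0.3]
grip_width: 0.0856
finger_force: 0.0
```

play_rows(increments=[{"delta_pos":[-0.275,-0.314,0],"twist":0,"hand":0},{"delta_pos":[-0.55,-0.628,0],"twist":0,"hand":0},{"delta_pos":[-0.822,-0.943,0],"twist":0,"hand":0}])

```text
time_s: 3.37
position: [0.5195, -0.1128, 0.2991]
ee_rot: [0.172, 0.985, 0.0, 0.0]
wrist_force: [-0.4, 0.9, -0.3]
grip_width: 0.0853
finger_force: 0.0
```

play_rows(increments=[{"delta_pos":[-0.275,-0.314,0],"twist":0,"hand":0},{"delta_pos":[-0.55,-0.628,0],"twist":0,"hand":0},{"delta_pos":[-0.822,-0.943,0],"twist":0,"hand":0}])

```text
time_s: 3.62
position: [0.5558, -0.2061, 0.299]
ee_rot: [0.172, 0.985, 0.0, 0.0]
wrist_force: [0.9, 0.4, -0.4]
grip_width: 0.0856
finger_force: 0.0
```

play_rows(increments=[{"delta_pos":[-0.275,-0.314,0],"twist":0.159,"hand":0},{"delta_pos":[-0.55,-0.628,0],"twist":0.318,"hand":0},{"delta_pos":[-0.822,-0.943,0.2],"twist":0.47,"hand":0},{"delta_pos":[-0.822,-0.943,0.6],"twist":0.63,"hand":0},{"delta_pos":[-0.822,-0.943,1.0],"twist":0.79,"hand":0}])

```text
time_s: 4.03
position: [0.5933, -0.3005, 0.2195]
ee_rot: [0.468, 0.884, -0.0, 0.002]
wrist_force: [1.0, -0.2, -1.5]
grip_width: 0.0855
finger_force: 0.0
```

play_rows(increments=[{"delta_pos":[0,0,0],"twist":0.15,"hand":0},{"delta_pos":[0,0,0],"twist":0.203,"hand":0},{"delta_pos":[0,0,0],"twist":0.203,"hand":0}])

```text
time_s: 4.28
position: [0.5911, -0.2975, 0.2174]
ee_rot: [0.534, 0.846, -0.0, -0.001]
wrist_force: [0.5, -0.3, 0.2]
grip_width: 0.0857
finger_force: 0.0
```

```bash
cat > look.py <<'E'
from h import *
import sys
Rm,o=show()
im,d=ctrl.capture('wrist'); cv2.imwrite(f'pics/{sys.argv[1]}.png',im)
a=[float(x) for x in sys.argv[2:]]
for i in range(0,len(a),3): print(board('wrist',im,d,a[i:i+2],a[i+2],o))
E
python3 look.py w1 .593 -.297 .015 .569 -.112 .018 .432 -.314 .015
```

```text
t 4.28 pos [ 0.5911 -0.2975  0.2174] tool x [-0.431  0.903  0.002] y yaw 25.51 z [-0.002  0.001 -1.   ] w 0.0857 F [ 0.5 -0.3  0.2] ff 0.0 j6 -0.9490715926623201
[ 591.8 -299.2   14.5   25.7   56.    84.2 3269. ]
[ 572.2 -136.4   17.2  -79.6   38.6   54.8 1891. ]
[ 430.9 -316.    14.4  -24.4   55.4   85.2 3868. ]
```

View pics/w1.png

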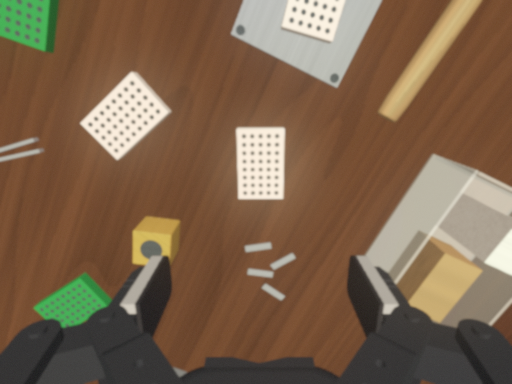

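Run:
```python
from h import *
Rm,o=show(); go([.5923,-.2982,.10],25.5)
im,d=ctrl.capture('wrist')
P=pts('wrist',d,np.ones(d.shape,bool),o); T=(P-o['position'])@Rm
for s in (1,-1):
    q=T[(abs(T[:,0])<.03)&(T[:,1]*s>.03)&(T[:,1]*s<.08)&(T[:,2]<.05)&(T[:,2]>-.08)]
    print(len(q), np.round(np.percentile(q,[0,1,5,50,95,99,100],axis=0),4) if len(q) else '')
```

```text
t 4.33 pos [ 0.5917 -0.2977  0.2185] tool x [-0.433  0.902  0.   ] y yaw 25.64 z [-0.001  0.    -1.   ] w 0.0855 F [ 0.1 -0.1  0.5] ff 0.0 j6 -0.9511367091572195
t 4.33 pos [ 0.5917 -0.2977  0.2185] tool x [-0.433  0.902  0.   ] y yaw 25.64 z [-0.001  0.    -1.   ] w 0.0855 F [ 0.1 -0.1  0.5] ff 0.0 j6 -0.9511367091572195
delta [-0.01   0.005  1.481]
twist 0.003
7467 [[-0.0118  0.0353 -0.08  ]
 [-0.0097  0.0385 -0.0799]
 [-0.0061  0.0415 -0.0794]
 [ 0.0073  0.0504 -0.072 ]
 [ 0.0126  0.0669 -0.0343]
 [ 0.0136  0.0719 -0.0281]
 [ 0.0144  0.0739 -0.0249]]
7382 [[-0.0121 -0.0762 -0.08  ]
 [-0.0096 -0.0736 -0.0799]
 [-0.0061 -0.0685 -0.0794]
 [ 0.0074 -0.0518 -0.072 ]
 [ 0.0127 -0.0432 -0.0343]
 [ 0.0136 -0.0402 -0.0281]
 [ 0.0148 -0.0372 -0.0242]]
```

play_rows(increments=[{"delta_pos":[-0.01,0.005,0.5],"twist":0,"hand":0.22},{"delta_pos":[-0.01,0.005,1.0],"twist":0,"hand":0.22}])

```text
time_s: 4.55
position: [0.5964, -0.3002, 0.1437]
ee_rot: [0.532, 0.847, 0.0, 0.006]
wrist_force: [0.1, 0.2, -1.2]
grip_width: 0.0668
finger_force: 0.0
```

play_rows(increments=[{"delta_pos":[0,0,0.5],"twist":0,"hand":0.22},{"delta_pos":[0,0,0.98],"twist":0,"hand":0.22},{"delta_pos":[0,0,0.98],"twist":0,"hand":0.22}])

```text
time_s: 4.8
position: [0.5865, -0.2947, 0.0518]
ee_rot: [0.532, 0.846, -0.0, -0.007]
wrist_force: [-1.2, -0.1, -1.4]
grip_width: 0.0668
finger_force: 0.0
```

```bash
cat > tip.py <<'E'
from h import *
Rm,o=show()
im,d=ctrl.capture('wrist'); cv2.imwrite('pics/w2.png',im)
P=pts('wrist',d,np.ones(d.shape,bool),o); T=(P-o['position'])@Rm
f=np.full((*d.shape,3),np.nan); f[d>0]=T
for s in (1,-1):
    w=o['grip_width']/2
    m=(abs(f[...,0])<.014)&(f[...,1]*s>w-.006)&(f[...,1]*s<w+.03)&(f[...,2]<.03)&(f[...,2]>-.08)
    v,u=np.nonzero(m); 
    for r in sorted(set(v))[:40:3]: k=v==r; print(r, u[k].min(),u[k].max(), np.round(np.median(f[v[k],u[k]],0),4))
E
python3 tip.py
python3 - <<'E'
from h import *
im=cv2.imread('pics/w2.png'); d=ctrl.capture('wrist')[1]; o=ctrl.get_obs(); print(board('wrist',im,d,[.592,-.298],.015,o))
E
```

```text
t 4.8 pos [ 0.5865 -0.2947  0.0518] tool x [-0.433  0.901  0.012] y yaw 25.66 z [-0.013  0.007 -1.   ] w 0.0668 F [-1.2 -0.1 -1.4] ff 0.0 j6 -0.9513926243324871
249 328 342 [ 0.0107  0.0353 -0.0229]
252 327 344 [ 0.0106  0.0349 -0.0256]
255 327 346 [ 0.0108  0.0347 -0.0287]
258 327 347 [ 0.0107  0.0342 -0.0312]
261 326 356 [ 0.0105  0.0353 -0.0335]
264 326 360 [ 0.0083  0.0358 -0.0324]
267 326 362 [ 0.0084  0.0355 -0.035 ]
270 326 364 [ 0.0073  0.0356 -0.0355]
273 325 366 [ 0.0071  0.0348 -0.0376]
276 325 367 [ 0.0069  0.0347 -0.0396]
279 325 369 [ 0.0072  0.0344 -0.0423]
282 325 371 [ 0.0073  0.0344 -0.0444]
285 326 373 [ 0.007   0.0343 -0.0461]
288 326 375 [ 0.0074  0.0342 -0.0486]
249 176 190 [ 0.0106 -0.0375 -0.0227]
252 174 191 [ 0.0107 -0.0368 -0.0257]
255 172 191 [ 0.0106 -0.0366 -0.0283]
258 171 191 [ 0.0107 -0.036  -0.0312]
261 162 192 [ 0.01   -0.0378 -0.0326]
264 158 192 [ 0.0078 -0.0375 -0.0316]
267 156 192 [ 0.0079 -0.0375 -0.0342]
270 154 192 [ 0.0073 -0.0374 -0.0355]
273 152 193 [ 0.007  -0.0368 -0.0375]
276 151 193 [ 0.0071 -0.0361 -0.0398]
279 149 193 [ 0.0072 -0.0363 -0.0422]
282 147 193 [ 0.0071 -0.0362 -0.0442]
285 145 192 [ 0.0071 -0.036  -0.0462]
288 143 192 [ 0.0072 -0.0359 -0.0484]
[ 595.8 -301.2   18.3   25.7   54.6   86.  8032. ]
```

View pics/w2.png

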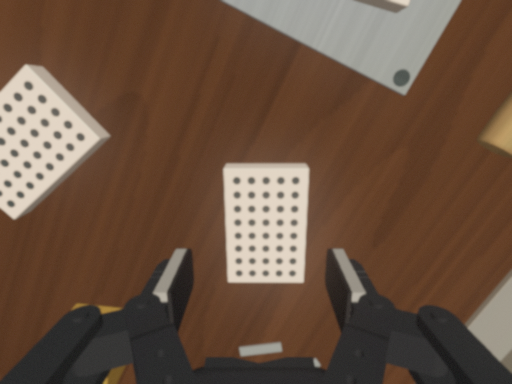

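Run:
```python
from h import *
go([.5923,-.2982,.012],25.6)
```

```text
t 4.9 pos [ 0.5915 -0.2975  0.0597] tool x [-0.433  0.902  0.003] y yaw 25.63 z [-0.003  0.002 -1.   ] w 0.0665 F [-0.4 -0.5  0.3] ff 0.0 j6 -0.9509440480335402
delta [-0.013  0.006  0.596]
twist 0.001
```

play_rows(increments=[{"delta_pos":[0,0,0.2],"twist":0,"hand":0.22},{"delta_pos":[0,0,0.4],"twist":0,"hand":0.22},{"delta_pos":[0,0,0.52],"twist":0,"hand":0.22},{"delta_pos":[0,0,0.58],"twist":0,"hand":0.22},{"delta_pos":[0,0,0.6],"twist":0,"hand":0.22}])

```text
time_s: 5.32
position: [0.5935, -0.2987, 0.014]
ee_rot: [0.533, 0.846, 0.0, 0.001]
wrist_force: [0.6, 0.6, 0.3]
grip_width: 0.0664
finger_force: 0.0
```

Run:
```python
from h import *
im,d=ctrl.capture('wrist'); cv2.imwrite('pics/w3.png',im); show()
print('board',board('wrist',im,d,[.592,-.298],.015,ctrl.get_obs()))
print('tipside depths', d[235:260:3,330], d[200,259])
im,d=ctrl.capture('scene'); cv2.imwrite('pics/s3.png',cv2.resize(im[200:320,130:290],None,fx=4,fy=4))
```

```text
t 5.37 pos [ 0.5934 -0.2986  0.0139] tool x [-0.432  0.902 -0.002] y yaw 25.59 z [ 0.002 -0.001 -1.   ] w 0.0665 F [-0.7 -0.  -0.9] ff 0.0 j6 -0.9503267920744856
board [  592.   -299.4    14.2    25.7    55.6    86.  12254. ]
tipside depths [0.18722801 0.18763907 0.18937057 0.18887739 0.19159117 0.1465641
 0.14644736 0.14690337 0.14579545] 0.16426699
```

View pics/w3.png

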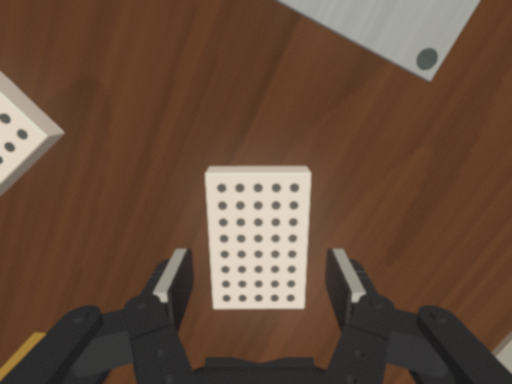

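play_rows(increments=[{"delta_pos":[0,0,0.06],"twist":0,"hand":0.22},{"delta_pos":[0,0,0.12],"twist":0,"hand":0.22},{"delta_pos":[0,0,0.15],"twist":0,"hand":0.22}])

```text
time_s: 5.67
position: [0.5925, -0.2982, 0.0003]
ee_rot: [0.533, 0.846, -0.0, 0.0]
wrist_force: [-0.3, -0.9, -0.7]
grip_width: 0.0665
finger_force: 0.0
```

Run:
```python
from h import *
show(); im,d=ctrl.capture('wrist'); print(d[244:262:3,330],d[244:262:3,188],d[200,262]); show()
```

```text
t 5.67 pos [ 5.925e-01 -2.982e-01  3.000e-04] tool x [-0.432  0.902 -0.   ] y yaw 25.58 z [ 0. -0. -1.] w 0.0665 F [-0.3 -0.9 -0.7] ff 0.0 j6 -0.9502276280041264
[0.17435029 0.17504303 0.14595538 0.14575556 0.14613727 0.14523374] [0.17337547 0.17429473 0.14736342 0.14592807 0.1462089  0.14625503] 0.14943439
t 5.72 pos [ 5.919e-01 -2.979e-01 -4.000e-04] tool x [-0.432  0.902  0.001] y yaw 25.58 z [-0.001  0.001 -1.   ] w 0.0667 F [-1.3 -0.1 -0.7] ff 0.0 j6 -0.9502106354856998
```

play_rows(increments=[{"delta_pos":[0,0,0.06],"twist":0,"hand":0.22},{"delta_pos":[0,0,0.12],"twist":0,"hand":0.22},{"delta_pos":[0,0,0.17],"twist":0,"hand":0.22},{"delta_pos":[0,0,0.2],"twist":0,"hand":0.22}])

```text
time_s: 6.05
position: [0.592, -0.2978, -0.0165]
ee_rot: [0.533, 0.846, -0.0, -0.001]
wrist_force: [0.3, -0.0, 0.5]
grip_width: 0.0668
finger_force: 0.0
```

play_rows(increments=[{"delta_pos":[0,0,0],"twist":0,"hand":0.5},{"delta_pos":[0,0,0],"twist":0,"hand":0.5},{"delta_pos":[0,0,0],"twist":0,"hand":0.5},{"delta_pos":[0,0,0],"twist":0,"hand":0.5}])

```text
time_s: 6.38
position: [0.5925, -0.2982, -0.0155]
ee_rot: [0.533, 0.846, -0.0, 0.0]
wrist_force: [-0.3, -0.8, -0.2]
grip_width: 0.0535
finger_force: 65.6
```

Run:
```python
from h import *
show(); im,d=ctrl.capture('wrist'); cv2.imwrite('pics/w4.png',im)
print('board',board('wrist',im,d,[.592,-.298],.015,ctrl.get_obs()))
```

```text
t 6.38 pos [ 0.5925 -0.2982 -0.0155] tool x [-0.432  0.902 -0.   ] y yaw 25.58 z [ 0. -0. -1.] w 0.0535 F [-0.3 -0.8 -0.2] ff 65.61232924461365 j6 -0.9502100659834471
board [ 5.9240e+02 -3.0000e+02  1.4600e+01  2.6000e+01  6.6200e+01  8.6700e+01
  1.6915e+04]
```

View pics/w4.png

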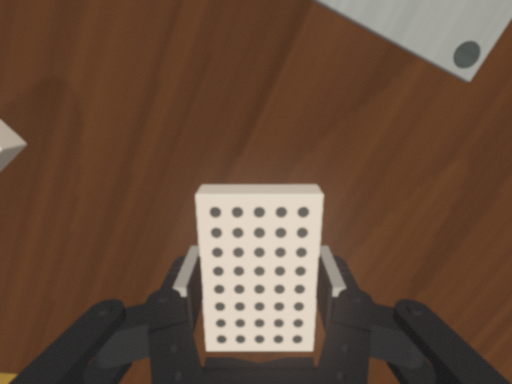

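play_rows(increments=[{"delta_pos":[0,0,-0.1],"twist":0,"hand":0.5},{"delta_pos":[0,0,-0.3],"twist":0,"hand":0.5},{"delta_pos":[0,0,-0.6],"twist":0,"hand":0.5},{"delta_pos":[0,0,-0.85],"twist":0,"hand":0.5},{"delta_pos":[0,0,-1],"twist":0,"hand":0.5}])

```text
time_s: 6.85
position: [0.5938, -0.2989, 0.0677]
ee_rot: [0.533, 0.846, 0.0, 0.002]
wrist_force: [0.8, -0.9, -0.3]
grip_width: 0.0534
finger_force: 65.7
```

play_rows(increments=[{"delta_pos":[0.2,0.07,0],"twist":0,"hand":0.5},{"delta_pos":[0.5,0.17,0],"twist":0,"hand":0.5},{"delta_pos":[0.742,0.248,0],"twist":0,"hand":0.5}])

```text
time_s: 7.1
position: [0.584, -0.2345, 0.0642]
ee_rot: [0.534, 0.846, 0.0, -0.0]
wrist_force: [0.7, -0.6, -1.2]
grip_width: 0.0534
finger_force: 65.7
```

play_rows(increments=[{"delta_pos":[0.33,0.11,0],"twist":0,"hand":0.5},{"delta_pos":[0.742,0.248,0],"twist":0,"hand":0.5}])

```text
time_s: 7.27
position: [0.5761, -0.173, 0.0638]
ee_rot: [0.534, 0.846, -0.0, -0.0]
wrist_force: [1.3, 0.9, -0.1]
grip_width: 0.0534
finger_force: 65.7
```

play_rows(increments=[{"delta_pos":[0.3,0.1,0],"twist":0.1,"hand":0.5},{"delta_pos":[0.55,0.18,0],"twist":0.2,"hand":0.5},{"delta_pos":[0.7,0.23,0],"twist":0.29,"hand":0.5},{"delta_pos":[0.742,0.248,0],"twist":0.327,"hand":0.5},{"delta_pos":[0.742,0.248,0],"twist":0.327,"hand":0.5}])

```text
time_s: 7.68
position: [0.5679, -0.1095, 0.0636]
ee_rot: [0.636, 0.771, -0.0, -0.001]
wrist_force: [-0.5, -0.5, -0.1]
grip_width: 0.0537
finger_force: 65.7
```

Run:
```python
from h import *
Rm,o=show(); im,d=ctrl.capture('wrist'); cv2.imwrite('pics/w5.png',im)
print('base',board('wrist',im,d,[.569,-.112],.018,o), 'held',board('wrist',im,d,o['position'][:2],o['position'][2]+.031,o,.06))
```

```text
t 7.68 pos [ 0.5679 -0.1095  0.0636] tool x [-0.19   0.982  0.001] y yaw 10.94 z [-0.002  0.001 -1.   ] w 0.0537 F [-0.5 -0.5 -0.1] ff 65.74745178222656 j6 -0.42512982920969195
base [ 561.5  -79.8   17.4  -78.9   17.9   55.6 2107. ] held [ 5.6750e+02 -1.1140e+02  9.3900e+01  1.1300e+01  6.7100e+01  8.5900e+01
  1.6936e+04]
```

View pics/w5.png

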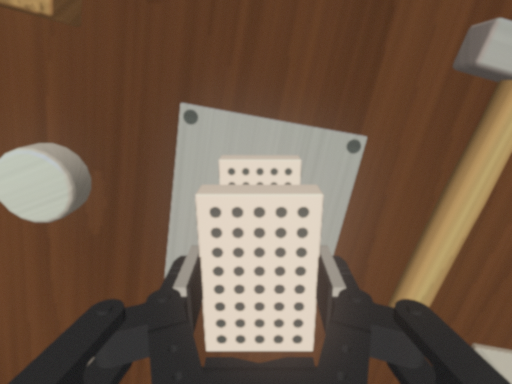

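Run:
```python
from h import *
go([.5685,-.1119,.003],10.9)
```

```text
t 7.73 pos [ 0.5682 -0.1104  0.0637] tool x [-0.191  0.982  0.001] y yaw 11.0 z [-0.001  0.    -1.   ] w 0.0534 F [ 0.6  0.4 -0.3] ff 65.74731588363647 j6 -0.42699793024796734
delta [-0.019  0.001  0.759]
twist 0.002
```

play_rows(increments=[{"delta_pos":[-0.01,0,0.2],"twist":0,"hand":0.5},{"delta_pos":[-0.015,0,0.4],"twist":0,"hand":0.5},{"delta_pos":[-0.015,0,0.55],"twist":0,"hand":0.5},{"delta_pos":[-0.015,0,0.62],"twist":0,"hand":0.5},{"delta_pos":[-0.015,0,0.66],"twist":0,"hand":0.5}])

```text
time_s: 8.15
position: [0.5682, -0.113, 0.01]
ee_rot: [0.637, 0.771, -0.001, -0.001]
wrist_force: [-0.6, 1.2, -0.5]
grip_width: 0.0538
finger_force: 65.8
```

play_rows(increments=[{"delta_pos":[0,0,0],"twist":0,"hand":0.5},{"delta_pos":[0,0,0.03],"twist":0,"hand":0.5},{"delta_pos":[0,0,0.06],"twist":0,"hand":0.5}])

```text
time_s: 8.4
position: [0.5705, -0.1133, 0.0077]
ee_rot: [0.637, 0.771, 0.0, 0.001]
wrist_force: [0.7, 0.2, -1.3]
grip_width: 0.0535
finger_force: 65.8
```

Run:
```python
from h import *
go([.5685,-.1119,.003],10.9)
```

```text
t 8.4 pos [ 0.5705 -0.1133  0.0077] tool x [-0.188  0.982 -0.001] y yaw 10.86 z [ 0.002 -0.    -1.   ] w 0.0535 F [ 0.7  0.2 -1.3] ff 65.75867056846619 j6 -0.42848850222944324
delta [ 0.022 -0.021  0.059]
twist -0.001
```

play_rows(increments=[{"delta_pos":[0.01,-0.01,0.02],"twist":0,"hand":0.5},{"delta_pos":[0.01,-0.01,0.04],"twist":0,"hand":0.5},{"delta_pos":[0.01,-0.01,0.055],"twist":0,"hand":0.5},{"delta_pos":[0.01,-0.01,0.055],"twist":0,"hand":0.5}])

```text
time_s: 8.73
position: [0.5684, -0.1123, 0.0024]
ee_rot: [0.637, 0.771, -0.0, -0.0]
wrist_force: [0.3, 0.0, -0.4]
grip_width: 0.0535
finger_force: 65.8
```

Run:
```python
from h import *
go([.5685,-.1119,.0025],10.9)
```

```text
t 8.73 pos [ 0.5684 -0.1123  0.0024] tool x [-0.189  0.982  0.   ] y yaw 10.87 z [-0.  0. -1.] w 0.0535 F [ 0.3  0.  -0.4] ff 65.7588243484497 j6 -0.42771849612844937
delta [ 0.005  0.002 -0.001]
twist -0.001
```

play_rows(increments=[{"delta_pos":[0,0,0.01],"twist":0,"hand":0.5},{"delta_pos":[0,0,0.015],"twist":0,"hand":0.5},{"delta_pos":[0,0,0.015],"twist":0,"hand":0.5}])

```text
time_s: 8.98
position: [0.5686, -0.1124, 0.0021]
ee_rot: [0.637, 0.771, -0.0, -0.0]
wrist_force: [-3.2, -0.2, 3.4]
grip_width: 0.0538
finger_force: 66.6
```

play_rows(increments=[{"delta_pos":[0,0,0],"twist":0,"hand":0.3},{"delta_pos":[0,0,0],"twist":0,"hand":0.22},{"delta_pos":[0,0,0],"twist":0,"hand":0.2}])

```text
time_s: 9.23
position: [0.5687, -0.1124, 0.0013]
ee_rot: [0.637, 0.771, 0.0, 0.0]
wrist_force: [-0.0, -1.0, 0.9]
grip_width: 0.0684
finger_force: 0.0
```

play_rows(increments=[{"delta_pos":[0,0,-0.1],"twist":0,"hand":0.2},{"delta_pos":[0,0,-0.3],"twist":0,"hand":0.2},{"delta_pos":[0,0,-0.6],"twist":0,"hand":0.2},{"delta_pos":[0,0,-0.9],"twist":0,"hand":0.2},{"delta_pos":[0,0,-1],"twist":0,"hand":0.2}])

```text
time_s: 9.65
position: [0.5713, -0.113, 0.0856]
ee_rot: [0.637, 0.771, 0.001, 0.003]
wrist_force: [1.0, 0.6, 0.8]
grip_width: 0.0686
finger_force: 0.0
```

Run:
```python
from h import *
go([.4317,-.3142,.064],-24.6)
o=ctrl.get_obs(); im,d=ctrl.capture('wrist'); cv2.imwrite('pics/w6.png',im)
print('A',board('wrist',im,d,[.569,-.112],.033,o),'base',board('wrist',im,d,[.569,-.112],.018,o))
for c in ['scene','top']:
    im,d=ctrl.capture(c); print(c,board(c,im,d,[.569,-.112],.033))
```

```text
t 9.65 pos [ 0.5713 -0.113   0.0856] tool x [-0.188  0.982 -0.003] y yaw 10.86 z [ 0.006 -0.001 -1.   ] w 0.0686 F [1.  0.6 0.8] ff 0.0 j6 -0.4276742403893083
delta [-2.14  -2.189  0.262]
twist 0.788
A [ 568.1 -114.    32.5   11.    55.9   84.7 8027. ] base [560.  -72.1  17.7 -79.2   2.   55.  388. ]
scene [ 569.5 -113.3   33.6   10.9   58.    84.1  402. ]
top [569.1 -85.1  32.9 -71.1  24.3  45.7  58. ]
```

View pics/w6.png

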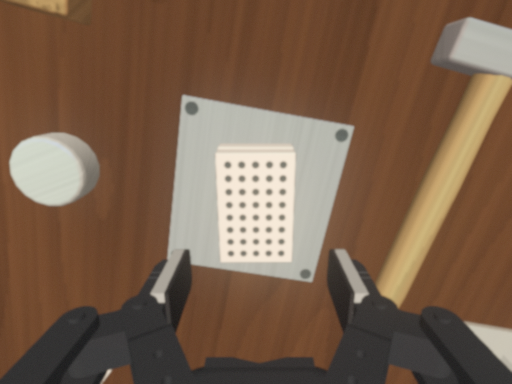

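play_rows(increments=[{"delta_pos":[-0.2,-0.2,0],"twist":0,"hand":0.2},{"delta_pos":[-0.5,-0.5,0],"twist":0,"hand":0.2},{"delta_pos":[-0.717,-0.72,0],"twist":0,"hand":0.2}])

```text
time_s: 10.05
position: [0.5204, -0.1797, 0.079]
ee_rot: [0.636, 0.771, -0.001, -0.002]
wrist_force: [0.1, -0.2, -0.2]
grip_width: 0.0682
finger_force: 0.0
```

play_rows(increments=[{"delta_pos":[-0.36,-0.36,0],"twist":0,"hand":0.2},{"delta_pos":[-0.717,-0.72,0],"twist":0,"hand":0.2}])

```text
time_s: 10.22
position: [0.475, -0.2466, 0.0791]
ee_rot: [0.636, 0.771, -0.0, -0.002]
wrist_force: [1.0, -0.2, -0.4]
grip_width: 0.068
finger_force: 0.0
```

play_rows(increments=[{"delta_pos":[-0.3,-0.3,0],"twist":0.15,"hand":0.2},{"delta_pos":[-0.55,-0.55,0],"twist":0.31,"hand":0.2},{"delta_pos":[-0.68,-0.68,0],"twist":0.47,"hand":0.2},{"delta_pos":[-0.717,-0.72,0],"twist":0.63,"hand":0.2},{"delta_pos":[-0.717,-0.72,0],"twist":0.788,"hand":0.2}])

```text
time_s: 10.63
position: [0.4288, -0.3143, 0.079]
ee_rot: [0.844, 0.537, -0.001, -0.002]
wrist_force: [0.3, 0.8, -0.6]
grip_width: 0.0683
finger_force: 0.0
```

play_rows(increments=[{"delta_pos":[0,0,0],"twist":0,"hand":0.2}])

```text
time_s: 10.72
position: [0.4295, -0.3135, 0.0791]
ee_rot: [0.842, 0.539, -0.001, -0.002]
wrist_force: [-0.1, 0.2, 0.8]
grip_width: 0.0683
finger_force: 0.0
```

```bash
python3 look.py w7 .432 -.315 .015
python3 - <<'E'
from h import *
go([.4315,-.315,-.0155],-24.5)
E
```

```text
t 10.72 pos [ 0.4295 -0.3135  0.0791] tool x [0.419 0.908 0.001] y yaw -24.8 z [-0.003  0.002 -1.   ] w 0.0683 F [-0.1  0.2  0.8] ff 0.0 j6 -0.2445299635437595
[ 430.6 -316.4   14.5  -24.8   55.9   85.3 7673. ]
t 10.77 pos [ 0.4298 -0.3133  0.0793] tool x [0.414 0.91  0.001] y yaw -24.44 z [-0.003  0.002 -1.   ] w 0.0683 F [-0.2  0.2 -1. ] ff 0.0 j6 -0.250184995920188
delta [-0.012  0.032  1.185]
twist 0.001
```

play_rows(increments=[{"delta_pos":[-0.02,0.024,0.2],"twist":0,"hand":0.2},{"delta_pos":[-0.02,0.024,0.45],"twist":0,"hand":0.2},{"delta_pos":[-0.02,0.024,0.7],"twist":0,"hand":0.2},{"delta_pos":[-0.02,0.024,0.84],"twist":0,"hand":0.2},{"delta_pos":[-0.02,0.024,0.9],"twist":0,"hand":0.2}])

```text
time_s: 11.18
position: [0.4305, -0.3142, 0.0063]
ee_rot: [0.84, 0.542, -0.001, -0.003]
wrist_force: [0.1, 0.1, -0.2]
grip_width: 0.0685
finger_force: 0.0
```

play_rows(increments=[{"delta_pos":[0,0,0.06],"twist":0,"hand":0.2},{"delta_pos":[0,0,0.13],"twist":0,"hand":0.2},{"delta_pos":[0,0,0.2],"twist":0,"hand":0.2},{"delta_pos":[0,0,0.24],"twist":0,"hand":0.2},{"delta_pos":[0,0,0.26],"twist":0,"hand":0.2}])

```text
time_s: 11.6
position: [0.4325, -0.3162, -0.0116]
ee_rot: [0.841, 0.541, 0.0, 0.0]
wrist_force: [0.3, 1.0, -0.3]
grip_width: 0.0684
finger_force: 0.0
```

```bash
python3 look.py w8 .432 -.315 .015
python3 - <<'E'
from h import *
go([.4310,-.3155,-.0155],-24.6)
E
```

```text
t 11.6 pos [ 0.4325 -0.3162 -0.0116] tool x [ 0.415  0.91  -0.   ] y yaw -24.52 z [ 0. -0. -1.] w 0.0684 F [ 0.3  1.  -0.3] ff 0.0 j6 -0.24997026267011552
[ 4.3050e+02 -3.1640e+02  1.4400e+01 -2.4600e+01  5.5700e+01  8.5900e+01
  1.6099e+04]
t 11.65 pos [ 0.4323 -0.3161 -0.0118] tool x [0.415 0.91  0.   ] y yaw -24.52 z [-0.  0. -1.] w 0.0684 F [-0.3  0.4  0.7] ff 0.0 j6 -0.24986226496828398
delta [ 0.    -0.018  0.047]
twist 0.002
```

Lateral offset −1.5 mm, 4 mm lower, then close.

play_rows(increments=[{"delta_pos":[0,-0.018,0.025],"twist":0,"hand":0.2},{"delta_pos":[0,-0.018,0.047],"twist":0,"hand":0.2},{"delta_pos":[0,-0.018,0.047],"twist":0,"hand":0.2}])

```text
time_s: 11.9
position: [0.4309, -0.3155, -0.0154]
ee_rot: [0.841, 0.541, -0.0, -0.0]
wrist_force: [-0.0, -0.6, 0.1]
grip_width: 0.0684
finger_force: 0.0
```

play_rows(increments=[{"delta_pos":[0,0,0],"twist":0,"hand":0.5},{"delta_pos":[0,0,0],"twist":0,"hand":0.5},{"delta_pos":[0,0,0],"twist":0,"hand":0.5},{"delta_pos":[0,0,0],"twist":0,"hand":0.5}])

```text
time_s: 12.23
position: [0.4316, -0.316, -0.0147]
ee_rot: [0.841, 0.541, 0.0, 0.001]
wrist_force: [0.3, -0.6, 2.9]
grip_width: 0.0537
finger_force: 64.7
```

```bash
python3 look.py w9 .432 -.315 .015
python3 - <<'E'
from h import *
go([.4317,-.3142,.064],-24.6)
E
```

```text
t 12.23 pos [ 0.4316 -0.316  -0.0147] tool x [ 0.415  0.91  -0.   ] y yaw -24.54 z [ 0.001 -0.001 -1.   ] w 0.0537 F [ 0.3 -0.6  2.9] ff 64.743093252182 j6 -0.2503625982623851
[ 4.3070e+02 -3.1670e+02  1.4400e+01 -2.4600e+01  5.8300e+01  8.6200e+01
  1.6649e+04]
t 12.28 pos [ 0.4316 -0.316  -0.0147] tool x [ 0.415  0.91  -0.   ] y yaw -24.53 z [ 0.001 -0.001 -1.   ] w 0.0536 F [-0.3  0.1  3.1] ff 64.8072874546051 j6 -0.25035585374175956
delta [ 0.021 -0.007 -0.984]
twist 0.001
```

play_rows(increments=[{"delta_pos":[0,0,-0.1],"twist":0,"hand":0.5},{"delta_pos":[0,0,-0.3],"twist":0,"hand":0.5},{"delta_pos":[0,0,-0.6],"twist":0,"hand":0.5},{"delta_pos":[0,0,-0.9],"twist":0,"hand":0.5},{"delta_pos":[0,0,-1],"twist":0,"hand":0.5}])

```text
time_s: 12.7
position: [0.4328, -0.3169, 0.0682]
ee_rot: [0.841, 0.541, 0.001, 0.002]
wrist_force: [1.0, -0.8, -0.7]
grip_width: 0.0535
finger_force: 64.5
```

play_rows(increments=[{"delta_pos":[0.2,0.03,-0.05],"twist":0,"hand":0.5},{"delta_pos":[0.48,0.08,-0.1],"twist":0,"hand":0.5},{"delta_pos":[0.758,0.126,-0.2],"twist":0,"hand":0.5}])

```text
time_s: 12.95
position: [0.4646, -0.2638, 0.08]
ee_rot: [0.842, 0.54, -0.0, -0.001]
wrist_force: [0.7, 0.2, -1.5]
grip_width: 0.0534
finger_force: 64.4
```

play_rows(increments=[{"delta_pos":[0.38,0.063,0],"twist":0,"hand":0.5},{"delta_pos":[0.758,0.126,0],"twist":0,"hand":0.5}])

```text
time_s: 13.12
position: [0.5001, -0.2129, 0.0809]
ee_rot: [0.842, 0.54, 0.0, 0.0]
wrist_force: [0.8, -0.2, 0.0]
grip_width: 0.0535
finger_force: 64.4
```

play_rows(increments=[{"delta_pos":[0.38,0.063,0],"twist":0,"hand":0.5},{"delta_pos":[0.758,0.126,0],"twist":0,"hand":0.5}])

```text
time_s: 13.28
position: [0.5342, -0.1612, 0.0802]
ee_rot: [0.841, 0.541, -0.0, -0.0]
wrist_force: [0.4, -0.8, -0.2]
grip_width: 0.0534
finger_force: 64.4
```

play_rows(increments=[{"delta_pos":[0.3,0.05,0],"twist":-0.15,"hand":0.5},{"delta_pos":[0.55,0.09,0],"twist":-0.31,"hand":0.5},{"delta_pos":[0.7,0.115,0],"twist":-0.47,"hand":0.5},{"delta_pos":[0.758,0.126,0],"twist":-0.63,"hand":0.5},{"delta_pos":[0.758,0.126,0],"twist":-0.787,"hand":0.5}])

```text
time_s: 13.7
position: [0.5687, -0.1101, 0.0799]
ee_rot: [0.634, 0.773, -0.0, -0.001]
wrist_force: [-0.3, 0.0, 0.2]
grip_width: 0.0532
finger_force: 64.4
```

play_rows(increments=[{"delta_pos":[0,0,0],"twist":0,"hand":0.5},{"delta_pos":[0,0,0],"twist":0,"hand":0.5}])

```text
time_s: 13.87
position: [0.5679, -0.1114, 0.08]
ee_rot: [0.638, 0.77, -0.0, -0.001]
wrist_force: [-0.3, 0.7, -0.2]
grip_width: 0.0536
finger_force: 64.4
```

Run:
```python
from h import *
go([.5684,-.1117,.028],10.9)
o=ctrl.get_obs(); im,d=ctrl.capture('wrist')
print('held',board('wrist',im,d,o['position'][:2],o['position'][2]+.031,o,.06))
```

```text
t 13.87 pos [ 0.5679 -0.1114  0.08  ] tool x [-0.185  0.983  0.   ] y yaw 10.68 z [-0.001  0.    -1.   ] w 0.0536 F [-0.3  0.7 -0.2] ff 64.39305067062378 j6 -0.4231092355338777
delta [-0.005  0.006  0.65 ]
twist -0.005
held [ 5.6430e+02 -1.1260e+02  1.0910e+02  1.0500e+01  6.1300e+01  8.5900e+01
  1.6714e+04]
```

play_rows(increments=[{"delta_pos":[0,0.005,0.15],"twist":0,"hand":0.5},{"delta_pos":[0,0.005,0.35],"twist":0,"hand":0.5},{"delta_pos":[0,0.005,0.52],"twist":0,"hand":0.5},{"delta_pos":[0,0.005,0.62],"twist":0,"hand":0.5},{"delta_pos":[0,0.005,0.66],"twist":0,"hand":0.5}])

```text
time_s: 14.33
position: [0.567, -0.1115, 0.0255]
ee_rot: [0.638, 0.77, -0.001, -0.002]
wrist_force: [-0.9, 0.1, -0.5]
grip_width: 0.0533
finger_force: 64.4
```

play_rows(increments=[{"delta_pos":[0,0,0],"twist":0,"hand":0.5},{"delta_pos":[0,0,0],"twist":0,"hand":0.5},{"delta_pos":[0,0,0.03],"twist":0,"hand":0.5},{"delta_pos":[0,0,0.05],"twist":0,"hand":0.5},{"delta_pos":[0,0,0.05],"twist":0,"hand":0.5}])

```text
time_s: 14.75
position: [0.5692, -0.1117, 0.0243]
ee_rot: [0.637, 0.771, 0.0, 0.0]
wrist_force: [0.3, 0.4, -1.2]
grip_width: 0.0537
finger_force: 64.4
```

Run:
```python
from h import *
go([.5684,-.1117,.0178],10.9)
```

```text
t 14.75 pos [ 0.5692 -0.1117  0.0243] tool x [-0.188  0.982 -0.   ] y yaw 10.86 z [ 0.001 -0.    -1.   ] w 0.0537 F [ 0.3  0.4 -1.2] ff 64.39520359039307 j6 -0.4261630399844224
delta [ 0.002 -0.01   0.081]
twist -0.001
```

play_rows(increments=[{"delta_pos":[0,-0.006,0.02],"twist":0,"hand":0.5},{"delta_pos":[0,-0.006,0.04],"twist":0,"hand":0.5},{"delta_pos":[0,-0.006,0.055],"twist":0,"hand":0.5},{"delta_pos":[0,-0.006,0.065],"twist":0,"hand":0.5},{"delta_pos":[0,-0.006,0.065],"twist":0,"hand":0.5}])

```text
time_s: 15.17
position: [0.5682, -0.1116, 0.0185]
ee_rot: [0.637, 0.771, -0.0, -0.0]
wrist_force: [0.7, -0.6, -0.5]
grip_width: 0.0535
finger_force: 64.4
```

Run:
```python
from h import *
go([.5684,-.1117,.0178],10.9)
```

```text
t 15.17 pos [ 0.5682 -0.1116  0.0185] tool x [-0.188  0.982  0.   ] y yaw 10.86 z [-0.  0. -1.] w 0.0535 F [ 0.7 -0.6 -0.5] ff 64.3964159488678 j6 -0.42657517876375817
delta [-0.001  0.003  0.008]
twist -0.001
```

play_rows(increments=[{"delta_pos":[0,0,0.01],"twist":0,"hand":0.5},{"delta_pos":[0,0,0.018],"twist":0,"hand":0.5},{"delta_pos":[0,0,0.018],"twist":0,"hand":0.5}])

```text
time_s: 15.42
position: [0.5684, -0.1116, 0.0183]
ee_rot: [0.637, 0.771, -0.0, -0.0]
wrist_force: [-1.9, 1.0, 6.6]
grip_width: 0.054
finger_force: 65.1
```

play_rows(increments=[{"delta_pos":[0,0,0],"twist":0,"hand":0.3},{"delta_pos":[0,0,0],"twist":0,"hand":0.22},{"delta_pos":[0,0,0],"twist":0,"hand":0.2}])

```text
time_s: 15.67
position: [0.5685, -0.1117, 0.0173]
ee_rot: [0.637, 0.771, 0.0, 0.0]
wrist_force: [0.4, -0.0, -0.0]
grip_width: 0.0689
finger_force: 0.0
```

play_rows(increments=[{"delta_pos":[0,0,-0.1],"twist":0,"hand":0.2},{"delta_pos":[0,0,-0.3],"twist":0,"hand":0.2},{"delta_pos":[0,0,-0.6],"twist":0,"hand":0.2},{"delta_pos":[0,0,-0.9],"twist":0,"hand":0.2},{"delta_pos":[0,0,-1],"twist":0,"hand":0.2}])

```text
time_s: 16.08
position: [0.571, -0.1123, 0.1015]
ee_rot: [0.637, 0.771, 0.001, 0.003]
wrist_force: [1.1, -0.9, 1.1]
grip_width: 0.0683
finger_force: 0.0
```

play_rows(increments=[{"delta_pos":[0,0,-0.3],"twist":0,"hand":0.2},{"delta_pos":[0,0,-0.7],"twist":0,"hand":0.2},{"delta_pos":[0,0,-1],"twist":0,"hand":0.2},{"delta_pos":[0,0,-1],"twist":0,"hand":0.2}])

```text
time_s: 16.42
position: [0.5722, -0.1126, 0.1837]
ee_rot: [0.637, 0.771, 0.002, 0.005]
wrist_force: [1.1, -0.5, 0.7]
grip_width: 0.0682
finger_force: 0.0
```

```bash
python3 look.py w10 .568 -.112 .048 .568 -.112 .033 .568 -.112 .018
python3 - <<'E'
from h import *
im,d=ctrl.capture('wrist')
for c in ['scene','top']:
    im,d=ctrl.capture(c); np.save(c+'d2.npy',d); cv2.imwrite(f'pics/{c}2.png',im)
    print(c,board(c,im,d,[.568,-.112],.048))
    for n in ['lid_handle','lid','mark_tip']:
        r=ctrl.regions_of(c,n)
        if r: np.save(f'{c}_{n}.npy',r[0]['pixels']); print(c,n,r[0]['score'],r[0]['pixels'].sum())
    P=pts(c,d,np.ones(d.shape,bool))
    # lid plane top
    q=P[(abs(P[:,2]-.127)<.006)&(P[:,1]>0)&(P[:,1]<.35)&(P[:,0]>.4)&(P[:,0]<.8)]
    print('lid rect',cv2.minAreaRect((q[:,:2]*1000).astype(np.float32)),np.median(q[:,2]))
    q=P[(abs(P[:,2]-.17)<.012)&(P[:,1]>0.08)&(P[:,1]<.26)&(P[:,0]>.42)&(P[:,0]<.58)]
    if len(q): print('handle',len(q),cv2.minAreaRect((q[:,:2]*1000).astype(np.float32)),np.percentile(q[:,2],[5,50,95]))
    m=np.load(f'{c}_mark_tip.npy') if r else None
    if m is not None:
        q=pts(c,d,m); q=q[(q[:,2]>.1)&(q[:,2]<.3)]; print('arm',len(q)); print(np.round(q[np.argsort(q[:,0])][::max(1,len(q)//15)],3).tolist())
E
```

```text
t 16.42 pos [ 0.5722 -0.1126  0.1837] tool x [-0.188  0.982 -0.004] y yaw 10.87 z [ 0.01  -0.002 -1.   ] w 0.0682 F [ 1.1 -0.5  0.7] ff 0.0 j6 -0.4266275738360565
[ 567.7 -112.4   47.5   10.9   56.    84.8 4744. ]
[ 5.595e+02 -7.090e+01  3.460e+01 -7.900e+01  5.000e-01  5.470e+01
  5.800e+01]
[559.8 -71.9  16.1 -79.2   1.1  55.1 108. ]
scene [ 569.1 -110.2   48.5   11.2   56.9   85.9  492. ]
scene lid_handle 0.81 4237
scene lid 0.93 4328
scene mark_tip 0.88 303
lid rect ((608.4175415039062, 192.8778839111328), (246.439208984375, 213.787353515625), 78.88593292236328) 0.1275053815956799
handle 148 ((517.968994140625, 196.54885864257812), (108.13426971435547, 14.028332710266113), 78.98889923095703) [0.1647895  0.17129206 0.17451864]
arm 273
[[0.537, 0.318, 0.21], [0.547, 0.326, 0.216], [0.559, 0.316, 0.206], [0.573, 0.314, 0.191], [0.586, 0.313, 0.196], [0.6, 0.312, 0.188], [0.614, 0.31, 0.183], [0.628, 0.302, 0.174], [0.64, 0.301, 0.16], [0.654, 0.305, 0.159], [0.667, 0.299, 0.149], [0.68, 0.295, 0.149], [0.689, 0.298, 0.148], [0.701, 0.294, 0.135], [0.715, 0.287, 0.132], [0.73, 0.291, 0.129]]
top [563.8 -86.   48.7 -77.7  28.7  54.  106. ]
top lid_handle 0.59 3280
top lid 0.9 3206
top mark_tip 0.42 167
lid rect ((608.4443359375, 191.17420959472656), (245.8827362060547, 209.45387268066406), 79.23695373535156) 0.12782638673731236
handle 108 ((518.2807006835938, 195.70750427246094), (109.87552642822266, 11.187453269958496), 79.49396514892578) [0.16784113 0.17239299 0.17647005]
arm 148
[[0.538, 0.32, 0.221], [0.548, 0.325, 0.219], [0.56, 0.319, 0.197], [0.571, 0.316, 0.198], [0.584, 0.314, 0.187], [0.593, 0.313, 0.192], [0.608, 0.309, 0.175], [0.617, 0.306, 0.185], [0.63, 0.31, 0.178], [0.643, 0.303, 0.169], [0.655, 0.305, 0.165], [0.668, 0.297, 0.159], [0.683, 0.298, 0.146], [0.697, 0.298, 0.139], [0.709, 0.293, 0.135], [0.718, 0.294, 0.132], [0.725, 0.287, 0.134]]
```

View pics/w10.png

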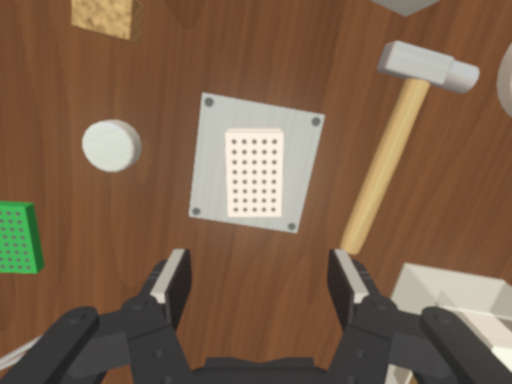

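Run:
```python
from h import *
yaw=np.radians(79.2); b=np.array([np.cos(yaw),np.sin(yaw)]); n=np.array([b[1],-b[0]])
H=np.array([.518,.196])+.185*n; print('hinge',H)
for c in ['scene','top']:
    im=cv2.imread(f'pics/{c}2.png'); d=np.load(c+'d2.npy'); m=np.load(f'{c}_mark_tip.npy')
    q=pts(c,d,m); s=-(q[:,:2]-H)@n; t=(q[:,:2]-H)@b; z=q[:,2]-.121
    k=(t>.105)&(t<.15)&(z>0)&(z<.2)&(s>0)&(s<.2)
    for _ in range(4):
        A=np.polyfit(s[k],z[k],1); r=z-np.polyval(A,s); k&=abs(r)<2*np.std(r[k])
    print(c,k.sum(),'angle',np.arctan(A[0]),'offset',A[1],'t',np.median(t[k]),'smax',s[k].max(),'std',np.std(r[k]))
    # through hinge with 5mm perpendicular offset of the upper face
    from scipy.optimize import minimize_scalar
    print(' a0',[round(minimize_scalar(lambda a:np.median(abs(z[k]*np.cos(a)-s[k]*np.sin(a)-o)),bounds=(.3,.9),method='bounded').x,3) for o in (0,.003,.005)])
```

```text
hinge [0.69972314 0.16133446]
scene 234 angle 0.45493933770547434 offset 0.0035292824748038446 t 0.12807548504276262 smax 0.1887563290103256 std 0.0032422842576388393
 a0 [np.float64(0.482), np.float64(0.463), np.float64(0.443)]
top 121 angle 0.4584517560355539 offset 0.006164326768145748 t 0.1288967925659695 smax 0.1887623823869397 std 0.002962915367612882
 a0 [np.float64(0.504), np.float64(0.481), np.float64(0.464)]
```

play_rows(increments=[{"delta_pos":[0,0,-0.4],"twist":0,"hand":0.4},{"delta_pos":[0,0,-0.9],"twist":0,"hand":0.4},{"delta_pos":[0,0,-1],"twist":0,"hand":0.4}])

```text
time_s: 17.17
position: [0.5714, -0.1124, 0.2636]
ee_rot: [0.637, 0.771, 0.002, 0.004]
wrist_force: [1.3, 0.3, 1.7]
grip_width: 0.0514
finger_force: 0.0
```

play_rows(increments=[{"delta_pos":[0.4,0.01,0],"twist":0,"hand":0.4},{"delta_pos":[0.975,0.023,0],"twist":0,"hand":0.4}])

```text
time_s: 17.33
position: [0.5578, -0.0407, 0.2591]
ee_rot: [0.639, 0.769, 0.001, 0.002]
wrist_force: [0.7, 2.4, 0.0]
grip_width: 0.0514
finger_force: 0.0
```

play_rows(increments=[{"delta_pos":[0.48,0.01,0],"twist":0,"hand":0.4},{"delta_pos":[0.975,0.023,0],"twist":0,"hand":0.4}])

```text
time_s: 17.5
position: [0.543, 0.039, 0.2573]
ee_rot: [0.638, 0.77, 0.0, 0.0]
wrist_force: [0.4, -0.4, -0.2]
grip_width: 0.0515
finger_force: 0.0
```

play_rows(increments=[{"delta_pos":[0.48,0.01,0],"twist":0,"hand":0.4},{"delta_pos":[0.975,0.023,0],"twist":0,"hand":0.4}])

```text
time_s: 17.67
position: [0.5299, 0.1164, 0.2573]
ee_rot: [0.637, 0.771, 0.0, 0.0]
wrist_force: [0.9, 0.2, -0.2]
grip_width: 0.0514
finger_force: 0.0
```

play_rows(increments=[{"delta_pos":[0.4,0.01,0],"twist":0.15,"hand":0.4},{"delta_pos":[0.8,0.02,0],"twist":0.3,"hand":0.4},{"delta_pos":[0.95,0.023,0],"twist":0.45,"hand":0.4},{"delta_pos":[0.975,0.023,0],"twist":0.482,"hand":0.4},{"delta_pos":[0.975,0.023,0],"twist":0.482,"hand":0.4}])

```text
time_s: 18.08
position: [0.5172, 0.1932, 0.257]
ee_rot: [0.77, 0.638, -0.0, -0.0]
wrist_force: [-0.3, 0.4, -0.9]
grip_width: 0.0512
finger_force: 0.0
```

Run:
```python
from h import *
go([.518,.196,.2],-10.8)
Rm,o=show(); im,d=ctrl.capture('wrist'); cv2.imwrite('pics/w11.png',im)
P=pts('wrist',d,np.ones(d.shape,bool),o); T=(P-o['position'])@Rm
q=P[(abs(P[:,2]-.171)<.009)&(P[:,1]>0.08)&(P[:,1]<.3)&(P[:,0]>.46)&(P[:,0]<.58)&(T[:,2]>.0)]
print('handle',len(q),cv2.minAreaRect((q[:,:2]*1000).astype(np.float32)),np.percentile(q[:,2],[5,50,95]))
```

```text
t 18.08 pos [0.5172 0.1932 0.257 ] tool x [0.186 0.983 0.   ] y yaw -10.72 z [-0.  0. -1.] w 0.0512 F [-0.3  0.4 -0.9] ff 0.0 j6 0.4993825859090684
delta [0.036 0.004 0.713]
twist 0.002
t 18.08 pos [0.5172 0.1932 0.257 ] tool x [0.186 0.983 0.   ] y yaw -10.72 z [-0.  0. -1.] w 0.0512 F [-0.3  0.4 -0.9] ff 0.0 j6 0.4993825859090684
handle 1830 ((517.035400390625, 196.14276123046875), (109.88933563232422, 11.511042594909668), 79.66802215576172) [0.16765851 0.17107682 0.17266628]
```

View pics/w11.png

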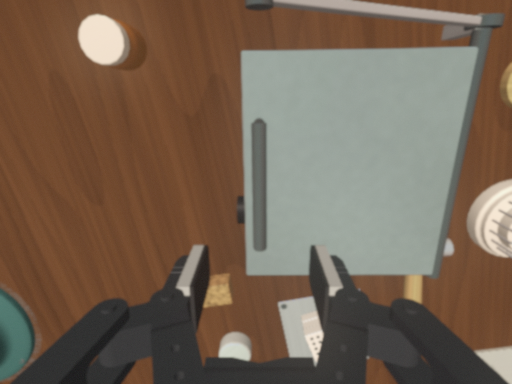

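play_rows(increments=[{"delta_pos":[0.02,0,0.2],"twist":0,"hand":0.4},{"delta_pos":[0.035,0.004,0.45],"twist":0,"hand":0.4},{"delta_pos":[0.035,0.004,0.7],"twist":0,"hand":0.4},{"delta_pos":[0.035,0.004,0.9],"twist":0,"hand":0.4},{"delta_pos":[0.035,0.004,1.0],"twist":0,"hand":0.4}])

```text
time_s: 18.55
position: [0.5171, 0.1932, 0.1746]
ee_rot: [0.771, 0.637, -0.002, -0.001]
wrist_force: [-0.5, -0.2, -0.5]
grip_width: 0.0511
finger_force: 0.0
```

play_rows(increments=[{"delta_pos":[0,0,0.05],"twist":0,"hand":0.4},{"delta_pos":[0,0,0.12],"twist":0,"hand":0.4},{"delta_pos":[0,0,0.19],"twist":0,"hand":0.4},{"delta_pos":[0,0,0.22],"twist":0,"hand":0.4},{"delta_pos":[0,0,0.22],"twist":0,"hand":0.4}])

```text
time_s: 18.97
position: [0.5184, 0.1944, 0.1596]
ee_rot: [0.771, 0.637, -0.0, -0.0]
wrist_force: [-0.2, -0.2, -0.0]
grip_width: 0.0512
finger_force: 0.0
```

Run:
```python
from h import *
go([.5175,.196,.140],-10.7)
Rm,o=show(); im,d=ctrl.capture('wrist'); cv2.imwrite('pics/w12.png',im)
P=pts('wrist',d,np.ones(d.shape,bool),o); T=(P-o['position'])@Rm
k=(abs(T[:,1])<.02)&(abs(P[:,2]-.171)<.009)&(T[:,0]>.014)
q=T[k]; print('bar in tool',len(q),np.percentile(q[:,1],[2,50,98]),np.percentile(q[:,2],[2,50]),'x',q[:,0].min(),q[:,0].max())
for s in (1,-1):
    k=(abs(T[:,0])<.014)&(T[:,1]*s>.022)&(T[:,1]*s<.034)&(T[:,2]>-.06)&(T[:,2]<.0)
    print('tip',np.percentile(T[k][:,2],[95,98,99,100]),np.median(T[k][:,0]))
```

```text
t 18.97 pos [0.5184 0.1944 0.1596] tool x [ 0.188  0.982 -0.   ] y yaw -10.82 z [-0. -0. -1.] w 0.0512 F [-0.2 -0.2 -0. ] ff 0.0 j6 0.5027938100018231
delta [ 0.017 -0.015  0.245]
twist -0.003
t 18.97 pos [0.5184 0.1944 0.1596] tool x [ 0.188  0.982 -0.   ] y yaw -10.82 z [-0. -0. -1.] w 0.0512 F [-0.2 -0.2 -0. ] ff 0.0 j6 0.5027938100018231
bar in tool 2025 [-0.00742291 -0.00163492  0.00384625] [-0.01322908 -0.01136589] x 0.014023007726120041 0.05663851942971384
tip [-0.02017284 -0.0181734  -0.01649123 -0.01471004] 0.007768217994303996
tip [-0.02032336 -0.01779155 -0.0166817  -0.01382287] 0.008003078656496479
```

play_rows(increments=[{"delta_pos":[0.015,-0.02,0.08],"twist":0,"hand":0.4},{"delta_pos":[0.015,-0.02,0.16],"twist":0,"hand":0.4},{"delta_pos":[0.015,-0.02,0.22],"twist":0,"hand":0.4},{"delta_pos":[0.015,-0.02,0.24],"twist":0,"hand":0.4},{"delta_pos":[0.015,-0.02,0.24],"twist":0,"hand":0.4}])

```text
time_s: 19.43
position: [0.5163, 0.1958, 0.1394]
ee_rot: [0.771, 0.637, -0.001, -0.0]
wrist_force: [-1.3, 0.4, 0.7]
grip_width: 0.0511
finger_force: 0.0
```

play_rows(increments=[{"delta_pos":[0,0,0],"twist":0,"hand":0.7},{"delta_pos":[0,0,0],"twist":0,"hand":0.85},{"delta_pos":[0,0,0],"twist":0,"hand":1},{"delta_pos":[0,0,0],"twist":0,"hand":1},{"delta_pos":[0,0,0],"twist":0,"hand":1}])

```text
time_s: 19.85
position: [0.5176, 0.196, 0.1409]
ee_rot: [0.771, 0.637, 0.001, 0.0]
wrist_force: [0.6, -0.4, 0.1]
grip_width: 0.0098
finger_force: 58.4
```

Run:
```python
from h import *
Rm,o=show(); n=np.array([.982,-.187,0])
for a0 in (.05,.1,.15,.2,.25,.3,.35,.4,.46):
    f=lambda a:-(.185*np.cos(a)-.046*np.sin(a))*n+np.array([0,0,.185*np.sin(a)+.046*np.cos(a)])
    print(a0,np.round(Rm.T@(f(a0)-f(0))/.08,3))
```

```text
t 19.85 pos [0.5176 0.196  0.1409] tool x [0.188 0.982 0.   ] y yaw -10.82 z [ 0.001  0.    -1.   ] w 0.0098 F [ 0.6 -0.4  0.1] ff 58.445574045181274 j6 0.5061233523130285
0.05 [ 0.     0.032 -0.115]
0.1 [ 0.     0.069 -0.228]
0.15 [ 0.     0.112 -0.339]
0.2 [ 0.     0.161 -0.448]
0.25 [ 0.     0.215 -0.554]
0.3 [ 0.     0.274 -0.657]
0.35 [ 0.     0.338 -0.758]
0.4 [ 0.001  0.407 -0.855]
0.46 [ 0.001  0.497 -0.966]
```

play_rows(increments=[{"delta_pos":[0,0.032,-0.115],"twist":0,"hand":1},{"delta_pos":[0,0.069,-0.228],"twist":0,"hand":1},{"delta_pos":[0,0.112,-0.339],"twist":0,"hand":1},{"delta_pos":[0,0.161,-0.448],"twist":0,"hand":1},{"delta_pos":[0,0.161,-0.448],"twist":0,"hand":1}])

```text
time_s: 20.27
position: [0.5301, 0.1937, 0.1779]
ee_rot: [0.771, 0.637, 0.0, -0.0]
wrist_force: [0.2, 1.5, -3.8]
grip_width: 0.0099
finger_force: 58.6
```

play_rows(increments=[{"delta_pos":[0,0.054,-0.106],"twist":0,"hand":1},{"delta_pos":[0,0.113,-0.209],"twist":0,"hand":1},{"delta_pos":[0,0.177,-0.31],"twist":0,"hand":1},{"delta_pos":[0,0.246,-0.407],"twist":0,"hand":1},{"delta_pos":[0,0.246,-0.407],"twist":0,"hand":1}])

```text
time_s: 20.68
position: [0.5491, 0.1903, 0.2111]
ee_rot: [0.771, 0.637, -0.0, -0.001]
wrist_force: [-4.6, 4.0, -3.6]
grip_width: 0.0096
finger_force: 58.7
```

```bash
cat > lid.py <<'E'
from h import *
Rm,o=show()
yaw=np.radians(79.3); b=np.array([np.cos(yaw),np.sin(yaw)]); n=np.array([b[1],-b[0]]); H=np.array([.5175,.196])+.185*n
g=np.array([-(o['position'][:2]-H)@n, o['position'][2]+.0265-.121]); print('lid from TCP',np.arctan2(g[1],g[0])-np.arctan2(.046,.185), 'r',np.hypot(*g),np.hypot(.185,.046))
for c in ['scene','top']:
    im,d=ctrl.capture(c)
    for nm,lo,hi in (('lid',-.1,.1),('mark_tip',.122,.135)):
        r=ctrl.regions_of(c,nm)
        if not r: print(c,nm,'none'); continue
        q=pts(c,d,r[0]['pixels']); s=-(q[:,:2]-H)@n; t=(q[:,:2]-H)@b; z=q[:,2]-.121
        k=(t>lo)&(t<hi)&(z>-.02)&(z<.2)&(s>.02)&(s<.19)
        for _ in range(5):
            A=np.polyfit(s[k],z[k],1); e=z-np.polyval(A,s); k&=abs(e)<2*np.std(e[k])
        print(c,nm,k.sum(),'angle',round(np.arctan(A[0]),3),'off',round(A[1]*np.cos(np.arctan(A[0])),4),'std',round(np.std(e[k]),4))
E
python3 lid.py
```

```text
t 20.68 pos [0.5491 0.1903 0.2111] tool x [0.188 0.982 0.001] y yaw -10.84 z [-0.001  0.001 -1.   ] w 0.0096 F [-4.6  4.  -3.6] ff 58.694669008255005 j6 0.4787181595651039
lid from TCP 0.40788839163597385 r 0.19225611715648352 0.19063315556324403
scene lid 3325 angle 0.394 off 0.0065 std 0.0016
scene mark_tip 122 angle 0.456 off 0.0033 std 0.0025
top lid 1353 angle 0.38 off 0.0084 std 0.0019
top mark_tip 35 angle 0.508 off -0.0035 std 0.0019
```

play_rows(increments=[{"delta_pos":[0,0.03,-0.04],"twist":0,"hand":1},{"delta_pos":[0,0.06,-0.08],"twist":0,"hand":1},{"delta_pos":[0,0.092,-0.115],"twist":0,"hand":1},{"delta_pos":[0,0.092,-0.115],"twist":0,"hand":1},{"delta_pos":[0,0.092,-0.115],"twist":0,"hand":1}])

```text
time_s: 21.4
position: [0.5543, 0.1892, 0.2181]
ee_rot: [0.771, 0.637, -0.001, -0.002]
wrist_force: [-5.8, 5.5, -4.4]
grip_width: 0.0096
finger_force: 58.6
```

play_rows(increments=[{"delta_pos":[0,0,0],"twist":0,"hand":1},{"delta_pos":[0,0,0],"twist":0,"hand":1},{"delta_pos":[0,0,0],"twist":0,"hand":1},{"delta_pos":[0,0,0],"twist":0,"hand":1},{"delta_pos":[0,0,0],"twist":0,"hand":1}])

```text
time_s: 21.82
position: [0.5542, 0.1893, 0.2179]
ee_rot: [0.771, 0.637, -0.002, -0.002]
wrist_force: [-5.1, 5.0, -4.6]
grip_width: 0.0096
finger_force: 58.6
```

```bash
python3 lid.py
python3 - <<'E'
from h import *
c='scene'
im,d=ctrl.capture(c); print(board(c,im,d,[.568,-.112],.048)); cv2.imwrite('pics/s9.png',im)
for n in ['jar','tin','hammer','pumice_block','doming_block']:
    r=ctrl.regions_of(c,n)
    if r: print(n,np.round(np.median(pts(c,d,r[0]['pixels']),0),3))
E
```

```text
t 21.82 pos [0.5542 0.1893 0.2179] tool x [0.188 0.982 0.   ] y yaw -10.83 z [-0.005  0.001 -1.   ] w 0.0096 F [-5.1  5.  -4.6] ff 58.60248327255249 j6 0.4731472746401115
lid from TCP 0.4524093009200559 r 0.1925001211764497 0.19063315556324403
scene lid 3372 angle 0.44 off 0.0064 std 0.0017
scene mark_tip none
top lid 1280 angle 0.436 off 0.0084 std 0.0017
top mark_tip 40 angle 0.476 off 0.0015 std 0.0032
[ 569.1 -110.4   48.7   10.5   56.6   84.9  492. ]
jar [0.392 0.33  0.036]
tin [ 0.425 -0.118  0.025]
pumice_block [0.422 0.002 0.029]
doming_block [ 0.524 -0.439  0.044]
```

play_rows(increments=[{"delta_pos":[0,0.02,-0.024],"twist":0,"hand":1},{"delta_pos":[0,0.04,-0.048],"twist":0,"hand":1},{"delta_pos":[0,0.04,-0.048],"twist":0,"hand":1},{"delta_pos":[0,0.04,-0.048],"twist":0,"hand":1},{"delta_pos":[0,0.04,-0.048],"twist":0,"hand":1}])

```text
time_s: 22.83
position: [0.5578, 0.1886, 0.2226]
ee_rot: [0.771, 0.637, -0.001, -0.002]
wrist_force: [-5.4, 4.5, -2.6]
grip_width: 0.0098
finger_force: 58.6
```

play_rows(increments=[{"delta_pos":[0,0,0],"twist":0,"hand":1},{"delta_pos":[0,0,0],"twist":0,"hand":1},{"delta_pos":[0,0,0],"twist":0,"hand":1},{"delta_pos":[0,0,0],"twist":0,"hand":1},{"delta_pos":[0,0,0],"twist":0,"hand":1}])

```text
time_s: 23.25
position: [0.5578, 0.1887, 0.2226]
ee_rot: [0.771, 0.637, -0.001, -0.002]
wrist_force: [-5.3, 5.6, -2.0]
grip_width: 0.0094
finger_force: 58.6
```

```bash
python3 lid.py
python3 - <<'E'
from h import *
yaw=np.radians(79.3); b=np.array([np.cos(yaw),np.sin(yaw)]); n=np.array([b[1],-b[0]]); H=np.array([.5175,.196])+.185*n
for c in ['scene','top']:
  for rep in range(2):
    im,d=ctrl.capture(c); q=pts(c,d,np.ones(d.shape,bool)); s=-(q[:,:2]-H)@n; t=(q[:,:2]-H)@b; z=q[:,2]-.121
    k=(t>.119)&(t<.138)&(s>.02)&(s<.195)&(z>.0)&(abs(z-s*np.tan(.47))<.03)
    for _ in range(5):
        A=np.polyfit(s[k],z[k],1); e=z-np.polyval(A,s); k&=abs(e)<2*np.std(e[k])
    print(c,k.sum(),'arm',np.arctan(A[0]),A[1],np.std(e[k]))
E
```

```text
t 23.25 pos [0.5578 0.1887 0.2226] tool x [0.188 0.982 0.   ] y yaw -10.82 z [-0.004  0.001 -1.   ] w 0.0094 F [-5.3  5.6 -2. ] ff 58.59214425086975 j6 0.4706492121072815
lid from TCP 0.4828896319778306 r 0.19276075963338996 0.19063315556324403
scene lid 3258 angle 0.47 off 0.0063 std 0.0016
scene 205 arm 0.46520033347884876 0.0023222796301169426 0.0026857097063006283
scene 195 arm 0.45684392912264515 0.004086919846686275 0.0023579273982005894
top 51 arm 0.4790846246671234 0.0018686896664721806 0.003229806639362156
top 59 arm 0.46191307172854357 0.004633491187198148 0.003614482047537828Traceback (most recent call last):
  File "lid.py", line 13, in <module>
    A=np.polyfit(s[k],z[k],1); e=z-np.polyval(A,s); k&=abs(e)<2*np.std(e[k])
    raise TypeError("expected non-empty vector for x")
TypeError: expected non-empty vector for x
```

The lid is at 0.47 rad and the marker arm at about 0.463 rad. The lid is steady, so I'm handing in.

```bash
python3 -c "
from cell import ctrl
print(ctrl.hand_in())"
```

```text
the job is handed in; nothing more can be done
None
```

I set both loose boards flush on the bottom board, and the gripper is holding the lid steady at about 0.47 rad, against a marker arm measured at about 0.46 rad; the job is handed in, but no verdict came back.

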